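# Vent the vacuum canister and tip the rusks in

## Task

Open the vacuum canister: turn the vent tap on its lid fully anticlockwise to let the air in, then lift the lid off and lay it right way up, flat on the cutting board. Then pick up the tray by its bar, tip all three rusks off its open end into the canister, and set the empty tray back down level on the worktop. Do not drop the lid or the tray, and leave everything else standing where it is.

Things in the scene. Friction and masses are not known exactly. Their poses are not given: they have to be found in the camera images.
- canister: White oblong open-topped food canister, fixed to the worktop, 200 (its x) x 150 (its y) x 80 mm high, walls and floor 5 mm. Origin at the centre of its underside, z up. At the start the lid closes it. Just under the rim, at the middle of each long wall, a lug 20 mm long juts 12 mm inwards.
- canister_mouth (a point): Centre of the canister's mouth, at rim height (80 mm above the worktop).
- lid: Grey oblong loose lid, 0.3 to 0.5 kg, plate 206 (its x) x 156 (y) x 8 mm. Origin: centre of the plate's underside, z up; 80 mm above the worktop when closed, 28 mm when laid on the board. End skirts at x = +-90 mm, 134 mm long, reach 16 mm down: they enter the canister with 2.5 mm play, so the lid cannot turn on it, and the lid stands on them when laid down.
- tap (a joint): Turn of the vent tap on the lid, rad: 0 shut, growing anticlockwise seen from above, to the stop at 1.45 = fully open; vented from 1.2. Starts between 0 and 0.2, 0.12 N m of friction, stays where left. Until about 1.1 rad the lid is held fast on the canister; after that it lifts straight up.
- tap_grip (a point): Middle of the tap's black wing grip, on the tap's axis at the lid's centre, 34 mm above the plate's underside. The wing is an upright bar 66 mm long (point's x), 16 mm thick (point's y: pinch it so) and 34 mm tall (17 above and below this point; 9 mm of clear space under its ends), z up. At tap 0 it lies along the lid's x. It can carry the lid.
- board: Wooden cutting board, fixed, 250 (its x) x 190 (its y) x 12 mm. Origin at the centre of its underside, on the worktop.
- tray: Small metal tray, loose, about 0.3 kg, 170 (its x) x 112 (y) mm, floor 5 mm thick, rims 25 mm high on three sides; the end at its -x is open. Origin at the centre of its underside, z up. Two posts at the middle of its long sides carry a bar across it. The rusks slide off at about 25 to 36 degrees of tilt.
- tray_handle (a point): Middle of the tray's bar, 70 mm above the tray's underside, above its middle. The bar runs along the tray's y, 118 mm long, flat-sided, 16 mm wide (tray's x) and 20 mm tall; its underside is 55 mm above the tray's floor. Pinch it along the tray's x from above.
- tray_nose (a point): Middle of the edge of the tray's open end, on its floor: 85 mm from the tray's origin along its -x, 5 mm up.
- rusk0_center (a point): Centre of a rusk: a loose chunk of dry bread, 34 x 60 x 26 mm high, about 30 g, at the closed end of the tray.
- rusk1_center (a point): Centre of a rusk: a loose chunk of dry bread, 34 x 60 x 26 mm high, about 30 g, under the tray's bar.
- rusk2_center (a point): Centre of a rusk: a loose chunk of dry bread, 34 x 60 x 26 mm high, about 30 g, towards the open end of the tray.
- rusk0: The rusk of point rusk0_center; origin at the centre of its underside.
- rusk1: The rusk of point rusk1_center; origin at the centre of its underside.
- rusk2: The rusk of point rusk2_center; origin at the centre of its underside.
- mug: Bystander: white mug with a side handle, 68 mm across, 85 high. Leave it alone.
- saltjar: Bystander: small glass jar with a steel cap, 60 mm across, 70 high. Leave it alone.
- tumbler: Bystander: drinking glass, 68 mm across, 110 high. Leave it alone.
- jamjar: Bystander: amber glass jar with a brass cap, 72 mm across, 95 high. Leave it alone.
- jug: Bystander: white plastic measuring jug with a side handle, 110 mm across, 130 high. Leave it alone.
- oil: Bystander: green glass bottle, 66 mm across, 210 high. Leave it alone.
- spoon: Bystander: wooden spoon, 160 mm long, lying down. Leave it alone.
Things that resemble listed ones, but are neither listed nor needed, are in the scene too. What is shaped like the rusk0 but blue, green or yellow is not meant.

How it is judged:
By the outcome, as a careful person would: the job done as asked, in the order asked, and still so for the second after the job is handed in, with the robot touching nothing.
It also fails if it takes over 72 s, if anything falls off the work surface, if the arm or the gripper's body presses on something with over 40 N, if the wrist force passes 120 N, or if a joint passes its speed limit or range.

## Robot

A 7-joint arm with a two-finger parallel gripper is mounted at the origin on the work surface. World frame = base frame: x ahead of the robot, y to its left, z up, the work surface at z = 0. Lengths are in m, angles in rad, forces in N, time in s.
With the tool pointing down it reaches from about 0.4 to 0.85 m from the base axis. Payload 4.5 kg.
Tool frame: the origin (TCP) lies midway between the tips of the shut fingers; the grasp point (between the pads) lies 19 mm behind it (grip_point_offset is the distance from the TCP to the grasp point, in m); z points along the fingers, y is the line along which they close (so a half turn about z gives the same grasp; the last joint's range is limited). The gripper opens to 88 mm and grips with 3 to 60 N. Pads are 18 mm wide; open, the fingers measure 123 mm over their backs; the gripper's body (75 mm by 187 mm) begins 45 mm behind the grasp point.
Start: joints at [1.17, 0.689, -0.195, 1.565, 0.157, 0.902, -0.215], TCP at [0.263, -0.567, 0.239] pointing down, gripper open.
Joint ranges: [-3.01, 3.01], [-0.46, 2.08], [-1.47, 1.51], [0.13, 2.56], [-1, 4.14], [0.04, 2.09], [-2.66, 2.66]. Speed limits (rad/s): [2.57, 2.57, 3.14, 3.14, 3.14, 3.14, 3.14].

## Interface

Orientations are given as a unit quaternion [x, y, z, w].
In Python, from workcell import * gives the robot as it stands.
- The arm moves only by the tool play_rows, never from a script. Its argument "series" is a list that holds one entry, the list of rows, each a list of 6 numbers: the shift along the tool's x, y, z in mm, then the turn, a rotation vector about the tool's x, y, z in rad. In form: [[[tx, ty, tz, rx, ry, rz], ...]]. A call has 1 to 20 rows; each row shifts and turns the commanded pose from where the row before left it, along the tool's axes as they then stand; what a row does not reach is not made up. A row lasts 1/12 s, in which the tool goes at most 41.7 mm and 7.16 degrees, less where a joint would pass 70% of its speed; a pose out of reach is approached as far as the arm can. A call with a gripper value outside its range is refused whole. "grip" is the closure, from -1 (fully open) to 1 (shut), set as the call begins (left out, the last holds). The fingers move at their own pace and stop on an object; the grip force is fixed at half the most. Time passes only in rows, so rows that do not move let the fingers close. It gives the time, the measured TCP pose, the force, the opening and the grip force at its end, in the units of the state.
- get_obs(): the state, without advancing time (a new reading comes with each control period).
- grab_frame(name): name is "scene" or "top"; returns the picture (384x512x3 uint8, red, green, blue); there is no depth.
- camera_model(name): a dict with "fovy" (degrees; the focal length in pixels is half the picture's height over the tangent of half this angle, whatever the lens; pixels are square), "cx", "cy" (the principal point, pixels), "view" (4x4, takes a point from world to camera coordinates). Camera axes: x right, y up, looking along -z (the intrinsics and any distortion apply to the point x, -y, -z); pixel columns grow to the right and rows downward; lengths in m; the calibration is good to about 2 mm. A picture is of the moment at which its call begins. camera_model takes no time and is no camera call.
- sign_off(): hands the job in; it is judged then, once.
Trained networks look in the newest picture that a camera, given by its name, has taken for a name from the list of things; names that differ only in an ending like _2 or _b are one class to them, and where a whole thing is asked for, a point or a joint stands for the part that bears it (a point fixed in the world has none). Each returns a list of dicts, best first, with "p" (0 to 1); they miss things now and then, are a little off and sometimes report something else, mostly with a low value. They report only what shows in the picture. A call takes as long as a camera call. They do not tell look-alikes from the thing itself.
- spot_in(thing, camera): "position" ([column, row] in pixels, amid what is visible of it).
- spot_point(thing, camera): "position" ([column, row] in pixels: a listed point, or the origin of a listed thing).
The state is a dict: "time": time; "joint_pos": joint angles; "qd": joint speeds; "joint_torque": joint torques, N m; "tool_pos": TCP position; "ee_rot": TCP orientation; "contact_force": force on the tool from outside, world axes, zero at the start; "wrist_torque": the same for the moment, N m; "opening": opening from 0.0 (shut) to 1.0 (fully open); "grip_force": force on a finger pad.
Only numpy, scipy, OpenCV 4.12 (cv2) and the standard library are available. Lean on these libraries where they do the work, as an engineer would, in place of code of your own. Each camera call takes 0.05 s, during which the arm holds its last target. There are 200 camera calls.

## Working session

There is one attempt and no reset: what is moved stays moved. The work goes in short steps, Python scripts to look and compute and a tool call to move; the robot and the scene stay as the last step left them, time stands still between calls to the robot, and variables do not carry over. Pictures are saved under pics/ and viewed, at most 10 in all, crops included, and the job is handed in when it is done.

Besides the shell and the picture viewer there is one more tool, called after "Emit:" as name([rows], argument=value, ...), one row to a line, values as JSON. play_rows: Moves the arm, as the interface text tells. Its arguments: {"type":"object","properties":{"series":{"type":"array","items":{"type":"array","items":{"type":"array","items":{"type":"number"}}}},"grip":{"type":"number"}},"required":["series"]}

```bash
mkdir -p pics; ls; python3 - <<'E'
from workcell import *
import cv2,numpy as np
o=get_obs();print(o)
ims=[]
for c in("scene","top"):
    im=grab_frame(c);m=camera_model(c);print(c,{k:(v if k!='view' else np.round(v,4).tolist()) for k,v in m.items()})
    cv2.imwrite(f'pics/{c}0.png',cv2.resize(im[:,:,::-1],(800,600),interpolation=cv2.INTER_CUBIC))
    for t in "canister_mouth lid tap_grip board tray tray_handle tray_nose rusk0_center rusk1_center rusk2_center".split():
        print(c,t,[(np.round(d['position']).tolist(),round(d['p'],2)) for d in spot_point(t,c)][:4])
E
```

```text
pics
{'time': 0.0, 'joint_pos': array([ 1.16981564,  0.6899926 , -0.19450169,  1.56630209,  0.15732067,
        0.90247814, -0.21506965]), 'qd': array([-2.83688504e-05, -6.84847722e-05, -1.12952133e-03,  4.02076544e-04,
       -1.06434937e-03,  3.46279939e-05, -8.13604820e-04]), 'joint_torque': array([-5.43439328e-04, -5.27567983e+01, -1.26679972e+00, -1.53428704e+01,
       -5.26358304e-02,  6.56971257e-03,  1.83511388e-04]), 'tool_pos': array([ 0.26294858, -0.56632764,  0.23791551]), 'ee_rot': array([ 9.76451060e-01,  2.15737173e-01, -2.64382894e-04, -8.53783442e-04]), 'contact_force': array([-0.6094646 , -0.54104443,  0.14856667]), 'wrist_torque': array([0.06279576, 0.02696719, 0.02542491]), 'grip_force': 0.0, 'opening': 1.003021937039963}
scene {'fovy': 51.23121597669873, 'cx': 253.07057973878923, 'cy': 185.81778804182494, 'view': [[0.6773, 0.7356, 0.0134, -0.3862], [-0.6082, 0.5496, 0.5727, 0.3206], [0.414, -0.396, 0.8196, -1.5189], [0.0, 0.0, 0.0, 1.0]]}
scene canister_mouth [([171.0, 233.0], 0.38)]
scene lid [([309.0, 130.0], 0.67)]
scene tap_grip [([312.0, 118.0], 0.76), ([30
[... 550 characters left out ...]
 -1.0, -0.0037, 0.01], [0.9909, 0.0015, 0.1343, -0.5872], [-0.1343, -0.0039, 0.9909, -1.2559], [0.0, 0.0, 0.0, 1.0]]}
top canister_mouth []
top lid [([181.0, 198.0], 0.92), ([343.0, 209.0], 0.59)]
top tap_grip [([173.0, 198.0], 0.82)]
top board [([265.0, 203.0], 0.93), ([303.0, 256.0], 0.58)]
top tray [([341.0, 212.0], 0.77), ([223.0, 133.0], 0.21)]
top tray_handle [([345.0, 209.0], 0.8), ([339.0, 208.0], 0.56)]
top tray_nose [([333.0, 233.0], 0.65)]
top rusk0_center [([346.0, 193.0], 0.69), ([335.0, 161.0], 0.59), ([383.0, 217.0], 0.48), ([338.0, 258.0], 0.48)]
top rusk1_center [([341.0, 208.0], 0.52)]
top rusk2_center [([337.0, 233.0], 0.65), ([304.0, 252.0], 0.57), ([342.0, 220.0], 0.45)]
```

View pics/scene0.png

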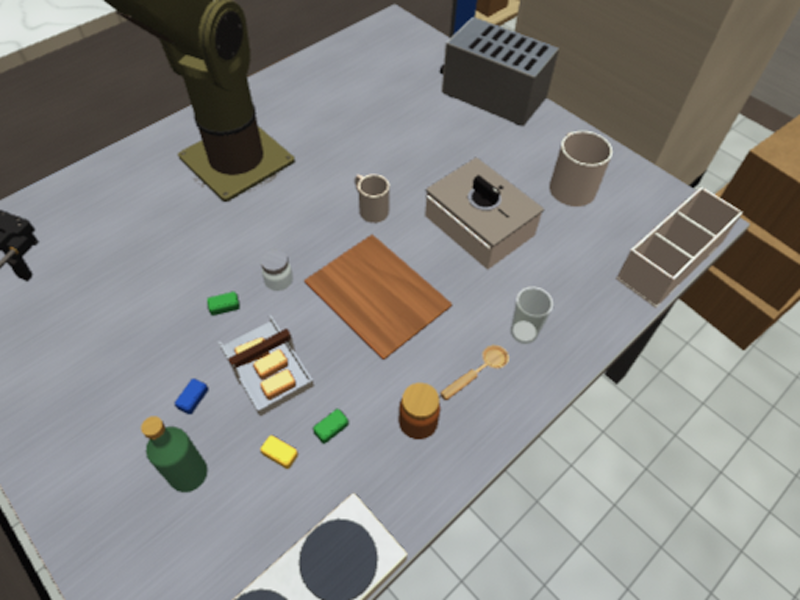

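View pics/top0.png

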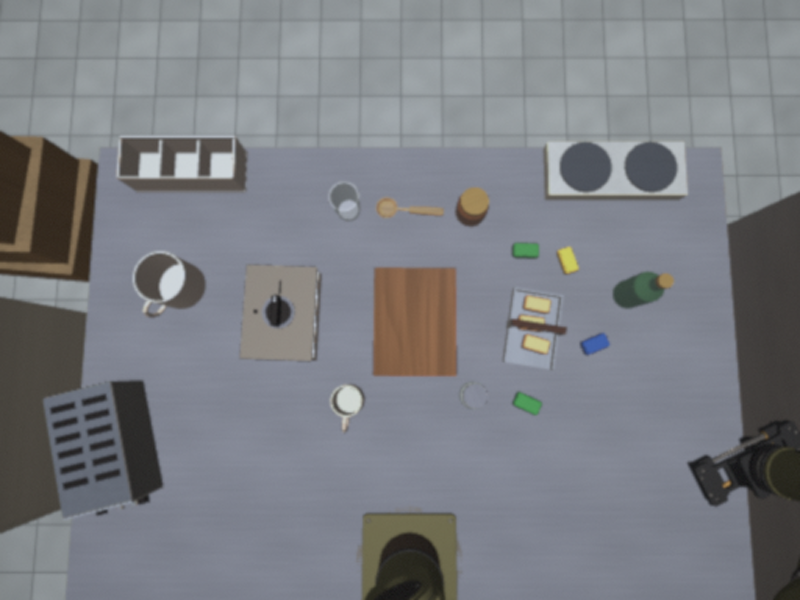

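The scene view shows the closed canister at (484,210), the board at (378,295), and the tray with dark bar at (265,362). The top view shows them at (280,312), (415,320) and (535,328). I'll confirm with enlarged crops. Rusk look-alikes in the top view are green (526,250), yellow (568,260), blue (595,343) and green (527,403). The real rusks are the bread-coloured chunks in the tray.

```bash
cat > h.py <<'E'
from workcell import *
import cv2,numpy as np
from scipy.optimize import least_squares
from scipy.spatial.transform import Rotation as R
def K(m): return 192/np.tan(np.radians(m['fovy']/2))
def proj(P,c):
    m=camera_model(c);V=np.array(m['view']);q=np.asarray(P)@V[:3,:3].T+V[:3,3]
    return np.stack([m['cx']+K(m)*q[...,0]/-q[...,2],m['cy']-K(m)*q[...,1]/-q[...,2]],-1)
def ray(px,c,z):
    m=camera_model(c);V=np.array(m['view']);d=V[:3,:3].T@np.array([(px[0]-m['cx'])/K(m),-(px[1]-m['cy'])/K(m),-1])
    o=-V[:3,:3].T@V[:3,3];return o+d*(z-o[2])/d[2]
E
python3 - <<'E'
from h import *
for n,c,u,v,z in [("lid","top",181,198,.08),("lid","scene",309,130,.08),("tap_grip","top",173,198,.114),("tap_grip","scene",312,118,.114),("tray","top",341,212,0),("tray","scene",170,233,0),("handle","top",345,209,.07),("handle","scene",165,222,.07),("nose","top",333,233,.005),("nose","scene",155,214,.005),("board","top",265,203,0),("board","scene",240,186,0)]:
    print(n,c,np.round(ray((u,v),c,z),3))
top=grab_frame("top");sc=grab_frame("scene")
a=top[160:245,145:215];b=top[175:245,315:370];s1=sc[95:175,265:355];s2=sc[195:270,130:210]
f=lambda x:cv2.resize(x[:,:,::-1],(400,300) ,interpolation=cv2.INTER_CUBIC)
# keep aspect
def g(im,x0,y0,w=80,h=60): return cv2.resize(im[y0:y0+h,x0:x0+w,::-1],(400,300),interpolation=cv2.INTER_CUBIC)
cv2.imwrite('pics/crops1.png',np.vstack([np.hstack([g(top,140,168,),g(top,303,180)]),np.hstack([g(sc,270,100),g(sc,130,200)])]))
E
```

```text
lid top [0.545 0.275 0.08 ]
lid scene [0.545 0.276 0.08 ]
tap_grip top [0.541 0.294 0.114]
tap_grip scene [0.534 0.296 0.114]
tray top [ 0.504 -0.285  0.   ]
tray scene [ 0.507 -0.279  0.   ]
handle top [ 0.509 -0.283  0.07 ]
handle scene [ 0.506 -0.283  0.07 ]
nose top [ 0.429 -0.253  0.005]
nose scene [ 0.425 -0.276  0.005]
board top [ 0.536 -0.012  0.   ]
board scene [ 0.519 -0.01   0.   ]
```

View pics/crops1.png

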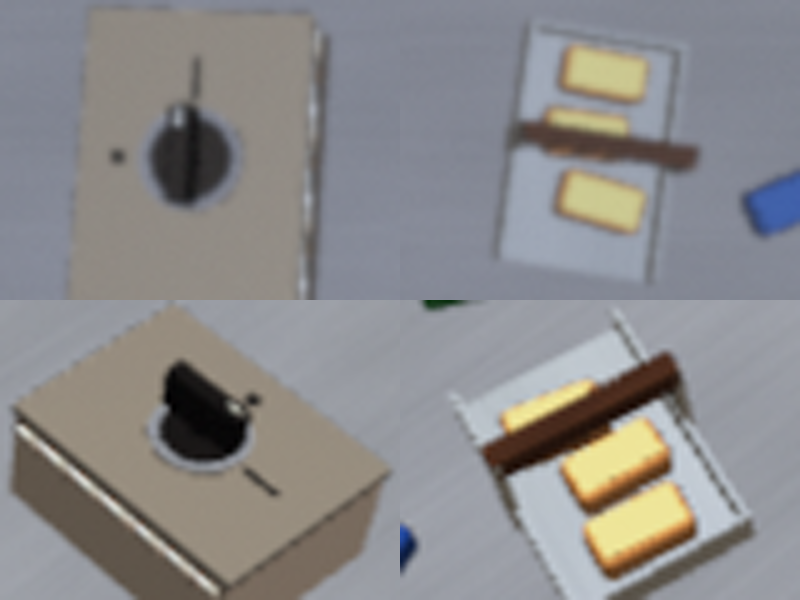

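The crops confirm three things:
- **Tap:** the wing lies nearly along the shut line, at about (190,155) in the crop.
- **Tray:** the open end faces the robot.
- **Rusks:** the three bread-coloured ones are in the tray.

Next I'll refine the poses by colour.

```bash
python3 - <<'E'
from h import *
im={c:grab_frame(c) for c in("top","scene")}
def rect(mask,c,z,off=(0,0)):
    n,l,s,ce=cv2.connectedComponentsWithStats(mask.astype(np.uint8)); k=1+np.argmax(s[1:,4])
    cs,_=cv2.findContours((l==k).astype(np.uint8),cv2.RETR_EXTERNAL,cv2.CHAIN_APPROX_NONE)
    P=np.array([ray((p[0]+off[0],p[1]+off[1]),c,z)[:2] for p in cs[0][:,0].astype(float)])
    r=cv2.minAreaRect((P*1000).astype(np.float32)); return s[k,4],np.round(r[0],1),np.round(r[1],1),round(r[2],1)
def sub(c,x0,y0,x1,y1,f,z):
    a=im[c][y0:y1,x0:x1].astype(int); m=f(a[...,0],a[...,1],a[...,2]); print(c,z,rect(m,c,z,(x0,y0)))
for c,x,y in(("top",165,180),("top",190,220),("top",195,190),("scene",300,135),("scene",320,150),("top",265,203),("scene",240,186)): print(c,x,y,im[c][y,x])
brd=lambda r,g,b:(r-b>35)
sub("top",230,160,300,250,brd,.012); sub("scene",190,145,295,235,brd,.012)
lid=lambda r,g,b:(r-b>8)&(r>100)
sub("top",145,160,207,240,lid,.088)
bar=lambda r,g,b:(r<115)&(r-b>12)
sub("top",320,195,368,225,bar,.08); sub("scene",140,205,195,240,bar,.08)
blk=lambda r,g,b:(r<30)
sub("scene",295,108,325,140,blk,.131);sub("top",160,180,195,215,blk,.131)
m=im["top"][186:212,166:190].astype(int).sum(2)//3
print(m)
E
```

```text
top 165 180 [142 137 130]
top 190 220 [146 140 134]
top 195 190 [146 140 133]
scene 300 135 [152 141 127]
scene 320 150 [152 142 127]
top 265 203 [129  95  71]
scene 240 186 [153 102  62]
top 0.012 (np.int32(3559), array([525.7, -12.1]), array([184.8, 244.7]), 89.4)
scene 0.012 (np.int32(3822), array([529.4, -15. ]), array([190. , 250.5]), 89.8)
top 0.088 (np.int32(2150), array([539.1, 283. ]), array([148.7, 199.5]), 88.1)
top 0.08 (np.int32(135), array([ 509. , -279.2]), array([113.1,  16.6]), 80.0)
scene 0.08 (np.int32(333), array([ 522.2, -284.9]), array([116. ,  37.2]), 79.8)
scene 0.131 (np.int32(198), array([554. , 263.3]), array([48. , 74.7]), 43.3)
top 0.131 (np.int32(21), array([534.6, 272.7]), array([ 5.8, 42.8]), 85.5)
[[136 136 136 137 136 137 137 138 136 137 136 129 100  94 124 136 137 138
  137 137 137 138 138 138]
 [136 136 136 137 136 137 137 137 134 131 128 122 102 107 128 135 139 138
  136 138 137 138 138 138]
 [137 136 137 137 137 137 136 130 124 118 107 101  99 115 132 137 138 138
  138 137 138 138 137 138]
 [137 136 137 137 137 136 132 114 101 116  95  70  71  97
[... 1566 characters left out ...]
38 138 139 134 113  78  53  44  45  39  29  25  39  48  55  69  94
  120 130 132 135 137 139]
 [137 138 138 138 138 127  96  61  47  44  38  25  27  44  63  78 100 121
  130 130 129 135 139 139]
 [138 137 137 137 138 132 109  73  55  47  39  33  42  68  95 110 125 131
  129 127 132 137 139 139]
 [137 137 137 137 138 136 126 102  86  74  66  60  73 103 122 130 133 132
  127 132 138 139 139 139]
 [137 137 137 137 138 138 137 132 125 116 109 101 108 124 130 133 137 136
  135 138 139 139 140 138]
 [137 138 137 139 136 138 138 138 137 135 132 129 127 131 128 134 137 139
  138 139 139 140 140 140]
 [137 138 137 138 137 137 138 138 138 138 138 138 136 136 135 137 139 139
  138 138 139 139 139 139]]
```

```bash
python3 - <<'E'
from h import *
print('wingtop',ray((175.2,198.5),"top",.131))
a,b=ray((306,112.4),"scene",.131),ray((319.6,122),"scene",.131);print(a,b,np.degrees(np.arctan2(b[1]-a[1],b[0]-a[0])),np.linalg.norm(b-a))
a,b=ray((319,134),"scene",.088),ray((325.6,138.6),"scene",.088);print('line',a,b,np.degrees(np.arctan2(b[1]-a[1],b[0]-a[0])))
for c in("top","scene"):
  L=[]
  for yaw in (-1.9,):
    r=R.from_euler('z',yaw,degrees=True).as_matrix()
    for x,y,z in((.539,.283,.088),):
      print(c,'lid corners',np.round(proj([r@[sx*.103,sy*.078,0]+[x,y,z] for sx in(1,-1) for sy in(1,-1)],c),1).tolist())
# lid in scene
im=grab_frame("scene")[98:172,268:352];cv2.imwrite('pics/lid_s.png',cv2.resize(im[:,:,::-1],(756,666),interpolation=cv2.INTER_CUBIC)[:600])
E
```

```text
wingtop [0.53784122 0.28243861 0.131     ]
[0.51319116 0.28591603 0.131     ] [0.57206774 0.28687381 0.131     ] 0.9319812300118838 0.05888437109768689
line [0.58354207 0.28074873 0.088     ] [0.61148589 0.28176427 0.088     ] 2.08133454295484
top lid corners [[157.1, 168.7], [202.7, 170.2], [152.7, 229.4], [199.3, 231.0]]
scene lid corners [[348.4, 132.7], [315.4, 156.3], [304.2, 99.3], [271.4, 120.0]]
```

View pics/lid_s.png

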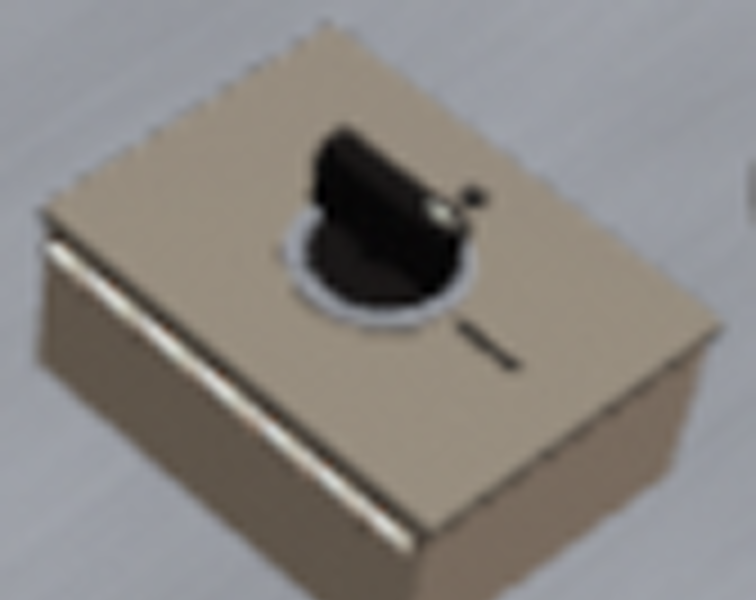

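Emit:
play_rows([
  [[0,0,-10,0,0,0],[0,0,0,0,0,0]],
])

```text
time: 1.52
tool_pos: [0.2638, -0.5677, 0.2505]
ee_rot: [0.976, 0.216, 0.0, 0.001]
contact_force: [0.5, -0.1, 0.3]
opening: 1.0
grip_force: 0.0
```

The enlarged lid crop shows the wing pointing along the shut line. The lid corners sit about 1.5 px below my prediction, so I average the lid centre to about (0.541, 0.281), with the wing yaw about 0 to 1°. Moving there now.

Emit:
play_rows([
  [[0,0,0,0,0,0.1089],[0,0,0,0,0,0.1089],[0,0,0,0,0,0.1089],[0,0,0,0,0,0.1089],[12.5,-38.6,0,0,0,0],[12.5,-38.6,0,0,0,0],[12.5,-38.6,0,0,0,0],[12.5,-38.6,0,0,0,0],[12.5,-38.6,0,0,0,0],[12.5,-38.6,0,0,0,0],[12.5,-38.6,0,0,0,0],[12.5,-38.6,0,0,0,0],[12.5,-38.6,0,0,0,0],[12.5,-38.6,0,0,0,0],[12.5,-38.6,0,0,0,0],[12.5,-38.6,0,0,0,0],[12.5,-38.6,0,0,0,0],[12.5,-38.6,0,0,0,0],[12.5,-38.6,0,0,0,0],[12.5,-38.6,0,0,0,0]],
], grip=-1)

```text
time: 3.18
tool_pos: [0.4645, 0.0529, 0.2494]
ee_rot: [1.0, -0.0, 0.001, -0.0]
contact_force: [1.0, -0.2, 0.4]
opening: 1.002
grip_force: 0.0
```

Emit:
play_rows([
  [[11,-32,13,0,0,0],[11,-32,13,0,0,0],[11,-32,13,0,0,0],[11,-32,13,0,0,0],[11,-32,13,0,0,0],[11,-32,13,0,0,0],[8,-32,10,0,0,0],[0,0,0,0,0,0],[0,0,0,0,0,0]],
])

```text
time: 3.93
tool_pos: [0.5375, 0.2774, 0.1602]
ee_rot: [1.0, 0.002, -0.0, -0.001]
contact_force: [0.4, 1.2, -0.8]
opening: 1.002
grip_force: 0.0
```

```bash
python3 - <<'E'
from h import *
o=get_obs();print(o['tool_pos'],o['joint_pos'])
im=grab_frame("scene");cv2.imwrite('pics/s2.png',cv2.resize(im[70:190,240:400,::-1],(800,600),interpolation=cv2.INTER_CUBIC))
# long-edge yaw from scene corners
L=[ray(p,"scene",.088) for p in((272.7,121.6),(315.2,158.6),(304.4,100.4),(348,134.1))]
for a,b in((0,1),(2,3)):
  d=L[b]-L[a];print(np.degrees(np.arctan2(d[1],d[0])),np.linalg.norm(d))
print(np.mean(L,0))
E
```

```text
[0.53748148 0.27736297 0.16016653] [-0.56170251  0.75949898  0.01729849  1.70899915 -0.02119328  0.67291712
 -2.09998946]
-3.3774321975906605 0.20387304010247442
-2.5682305239707435 0.20528522814795924
[0.54434665 0.27833313 0.088     ]
```

View pics/s2.png

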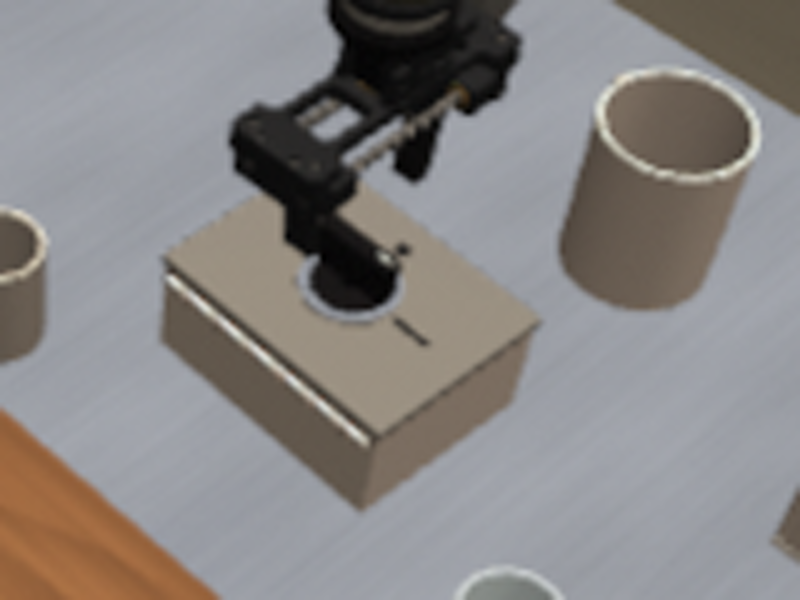

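The fingers straddle the wing at crop (345,250), and it lies along the tool's x axis. Descend and close.

Emit:
play_rows([
  [[4,-4,15,0,0,0],[0,0,20,0,0,0],[0,0,18,0,0,0],[0,0,9,0,0,0],[0,0,0,0,0,0]],
])

```text
time: 4.4
tool_pos: [0.5411, 0.2762, 0.0975]
ee_rot: [1.0, -0.001, -0.001, 0.001]
contact_force: [-0.3, -0.8, 1.1]
opening: 0.997
grip_force: 0.0
```

Emit:
play_rows([
  [[0,0,0,0,0,0],[0,0,0,0,0,0],[0,0,0,0,0,0],[0,0,0,0,0,0],[0,0,0,0,0,0],[0,0,0,0,0,0],[0,0,0,0,0,0],[0,0,0,0,0,0]],
], grip=1)

```text
time: 5.07
tool_pos: [0.542, 0.2786, 0.0988]
ee_rot: [1.0, -0.0, 0.0, 0.0]
contact_force: [-0.0, -1.0, 0.4]
opening: 0.417
grip_force: 0.0
```

Emit:
play_rows([
  [[0,0,0,0,0,0],[0,0,0,0,0,0],[0,0,0,0,0,0],[0,0,0,0,0,0],[0,0,0,0,0,0],[0,0,0,0,0,0]],
])

```text
time: 5.57
tool_pos: [0.542, 0.2804, 0.0988]
ee_rot: [1.0, 0.0, 0.0, -0.001]
contact_force: [-0.2, 4.9, -1.9]
opening: 0.183
grip_force: 29.9
```

Emit:
play_rows([
  [[0,0,0,0,0,-0.11],[0,0,0,0,0,-0.11],[0,0,0,0,0,-0.11],[0,0,0,0,0,-0.11],[0,0,0,0,0,-0.11],[0,0,0,0,0,-0.11],[0,0,0,0,0,-0.11],[0,0,0,0,0,-0.11],[0,0,0,0,0,-0.11],[0,0,0,0,0,-0.11],[0,0,0,0,0,-0.11],[0,0,0,0,0,-0.11],[0,0,0,0,0,-0.03],[0,0,0,0,0,0]],
])

```text
time: 6.73
tool_pos: [0.5402, 0.2827, 0.099]
ee_rot: [0.78, 0.626, 0.001, -0.003]
contact_force: [-3.5, 7.6, 0.8]
opening: 0.176
grip_force: 29.9
```

```bash
python3 - <<'E'
from h import *
o=get_obs();print(o['tool_pos'],o['contact_force'],o['wrist_torque'],R.from_quat(o['ee_rot']).as_matrix()[:,0],o['joint_pos'][6])
E
```

```text
[0.54017109 0.28273787 0.09899574] [-3.4755959   7.61188453  0.78011667] [1.68161431 0.74830163 0.01699136] [0.21553448 0.97647886 0.00582427] -1.1762352287067193
```

Emit:
play_rows([
  [[0,0,0,0,0,-0.05],[0,0,0,0,0,-0.04],[0,0,0,0,0,-0.02],[0,0,0,0,0,0]],
])

```text
time: 7.07
tool_pos: [0.54, 0.2828, 0.099]
ee_rot: [0.745, 0.667, 0.001, -0.003]
contact_force: [-5.0, 8.3, 0.5]
opening: 0.181
grip_force: 30.5
```

```bash
python3 - <<'E'
from h import *
o=get_obs();r=R.from_quat(o['ee_rot']).as_matrix()[:,0];print(o['tool_pos'],o['contact_force'],o['wrist_torque'],np.arctan2(r[1],r[0]),o['joint_pos'][6])
E
```

```text
[0.53998285 0.28276858 0.09898651] [-5.03500348  8.2649953   0.45010845] [ 1.73337357  0.81615263 -0.57021775] 1.461197059421395 -1.0975644738828942
```

The wrist torque of −0.57 N·m shows the tap is at its stop. Relieve the side load and lift straight up.

Emit:
play_rows([
  [[2,-1,0,0,0,0.01],[0,0,-4,0,0,0],[0,0,-6,0,0,0],[0,0,-8,0,0,0],[0,0,-10,0,0,0],[0,0,-15,0,0,0],[0,0,-15,0,0,0],[0,0,0,0,0,0]],
])

```text
time: 7.73
tool_pos: [0.5431, 0.2792, 0.1599]
ee_rot: [0.749, 0.662, 0.001, 0.002]
contact_force: [0.7, 0.7, -3.1]
opening: 0.177
grip_force: 29.9
```

```bash
python3 - <<'E'
from h import *
o=get_obs();r=R.from_quat(o['ee_rot']).as_matrix()[:,0];print(o['tool_pos'],o['contact_force'],o['wrist_torque'],np.arctan2(r[1],r[0]))
A=grab_frame("top")[:,:,::-1];B=grab_frame("scene")[:,:,::-1]
cv2.imwrite('pics/lift.png',np.hstack([cv2.resize(A[150:250,130:230],(400,400)),cv2.resize(B[70:190,260:380],(400,400))]))
E
```

```text
[0.54306925 0.27919    0.15987791] [ 0.65480138  0.72373249 -3.0787078 ] [ 0.03798158 -0.09559777  0.01727166] 1.44803864701949
```

View pics/lift.png

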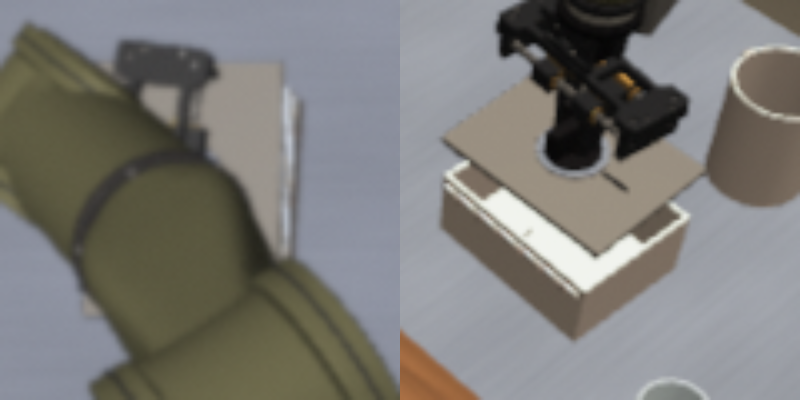

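The lid is clear of the canister and level, with the open mouth visible below. Carry it to the board.

Emit:
play_rows([
  [[-12,1,0,0,0,0],[-22,2,0,0,0,0],[-32,2,0,0,0,0],[-32,2,0,0,0,0],[-32,2,0,0,0,0],[-32,2,0,0,0,0],[-32,2,0,0,0,0],[-32,2,0,0,0,0],[-32,3,10,0,0,0],[-22,2,10,0,0,0],[-12,1,15,0,0,0],[0,0,20,0,0,0],[0,0,20,0,0,0],[0,0,20,0,0,0],[0,0,8,0,0,0],[0,0,0,0,0,0],[0,0,0,0,0,0]],
])

```text
time: 9.25
tool_pos: [0.526, -0.0123, 0.0536]
ee_rot: [0.749, 0.663, -0.001, -0.0]
contact_force: [-0.2, -0.1, -2.8]
opening: 0.183
grip_force: 29.9
```

```bash
python3 - <<'E'
from h import *
o=get_obs();r=R.from_quat(o['ee_rot']).as_matrix();print(o['tool_pos'],o['contact_force'],r)
A=grab_frame("top")[:,:,::-1];B=grab_frame("scene")[:,:,::-1]
cv2.imwrite('pics/board.png',np.hstack([cv2.resize(A[150:250,215:315],(400,400)),cv2.resize(B[130:250,180:300],(400,400))]))
E
```

```text
[ 0.5260461  -0.01230366  0.05355323] [-0.1912787  -0.07825054 -2.84488827] [[ 1.21309527e-01  9.92613789e-01 -1.36581362e-03]
 [ 9.92614331e-01 -1.21310595e-01 -7.28026701e-04]
 [-8.88337005e-04 -1.26740960e-03 -9.99998802e-01]]
```

View pics/board.png

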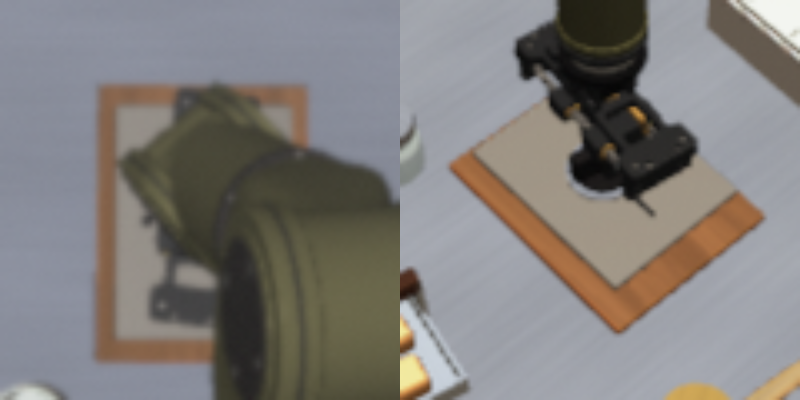

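The lid hovers centred over the board, about 7 mm above its resting height. Lower gently.

Emit:
play_rows([
  [[0,0,3,0,0,0],[0,0,2,0,0,0],[0,0,2,0,0,0],[0,0,0,0,0,0],[0,0,0,0,0,0]],
])

```text
time: 9.77
tool_pos: [0.5272, -0.0112, 0.0472]
ee_rot: [0.749, 0.663, 0.001, 0.0]
contact_force: [-0.6, 1.7, 0.3]
opening: 0.18
grip_force: 30.0
```

Emit:
play_rows([
  [[0,0,0.5,0,0,0],[0,0,0,0,0,0],[0,0,0,0,0,0],[0,0,0,0,0,0],[0,0,0,0,0,0],[0,0,0,0,0,0],[0,0,0,0,0,0],[0,0,0,0,0,0],[0,0,0,0,0,0],[0,0,0,0,0,0]],
], grip=-1)

```text
time: 10.6
tool_pos: [0.5266, -0.0117, 0.0462]
ee_rot: [0.749, 0.663, -0.0, 0.0]
contact_force: [0.6, 0.3, 0.3]
opening: 0.914
grip_force: 0.0
```

Emit:
play_rows([
  [[0,0,-15,0,0,0],[0,0,-25,0,0,0],[0,0,-35,0,0,0],[0,0,-35,0,0,0]],
])

```text
time: 10.93
tool_pos: [0.5257, -0.0117, 0.1569]
ee_rot: [0.749, 0.663, -0.001, -0.001]
contact_force: [0.6, 0.0, -0.4]
opening: 1.004
grip_force: 0.0
```

The lid is released on the board. Before taking the tray I'll test the pour orientation empty-handed over the canister. From the joint readings, tilting the nose toward the robot would pass joint 6's limit, so I'll pour with the nose heading at about −45° in world.

Emit:
play_rows([
  [[37,-8.6,-9,0,0,0],[37,-8.6,-9,0,0,0],[37,-8.6,-9,0,0,0],[37,-8.6,-9,0,0,0],[37,-8.6,-9,0,0,0],[37,-8.6,-9,0,0,0],[37,-8.6,-9,0,0,0],[37,-8.6,-9,0,0,0],[37,-8.6,-9,0,0,0],[0,0,0,0,0,-0.124],[0,0,0,0,0,-0.124],[0,0,0,0,0,-0.124],[0,0,0,0,0,-0.124],[0,0,0,0,0,-0.124],[0,0,0,0,0,-0.124],[0,0,0,0,0,-0.124],[0,0,0,0,0,-0.124],[0,0,0,0,0,-0.124],[0,0,0,0,0,-0.124]],
])

```text
time: 12.52
tool_pos: [0.4901, 0.3278, 0.2371]
ee_rot: [0.221, 0.975, -0.0, 0.0]
contact_force: [-1.2, 0.4, 0.2]
opening: 0.999
grip_force: 0.0
```

Emit:
play_rows([
  [[0,0,0,0,0,-0.124],[0,0,0,0,0,-0.124],[0,0,0,0,0,-0.124],[0,0,0,0,0,-0.124],[0,0,0,0,0,-0.124],[0,0,0,0,0,-0.124],[0,0,0,0,0,-0.124],[0,0,0,0,0,-0.124],[0,0,0,0,0,-0.124],[0,0,0,0,0,-0.124],[0,0,0,0,0,0]],
])

```text
time: 13.43
tool_pos: [0.4902, 0.3277, 0.2367]
ee_rot: [-0.385, 0.923, -0.0, -0.0]
contact_force: [-0.5, 0.1, 0.2]
opening: 1.0
grip_force: 0.0
```

```bash
python3 - <<'E'
from h import *
o=get_obs();r=R.from_quat(o['ee_rot']).as_matrix();print(o['time'],o['tool_pos'],o['joint_pos'],r)
# look at lid on board
A=grab_frame("top");a=A[160:250,225:305].astype(int)
m=((a[...,0]-a[...,2]>8)&(a[...,0]-a[...,2]<25)&(a[...,0]>110)).astype(np.uint8)
cs,_=cv2.findContours(m,0,1);k=max(cs,key=cv2.contourArea)
P=np.array([ray((p[0]+225,p[1]+160),"top",.036)[:2]*1000 for p in k[:,0].astype(float)],np.float32);print(cv2.minAreaRect(P))
E
```

```text
13.4333 [0.49015902 0.32769933 0.23666006] [-0.09748373  0.8625396  -1.11928252  1.65300434  0.83226168  1.17764701
  0.93435411] [[-7.03563156e-01 -7.10632210e-01 -8.65050795e-04]
 [-7.10632064e-01  7.03563643e-01 -5.18471730e-04]
 [ 9.77061000e-04  2.49955226e-04 -9.99999491e-01]]
((528.2041625976562, -13.031257629394531), (200.45164489746094, 151.70379638671875), 0.08008813112974167)
```

Emit:
play_rows([
  [[0,0,0,-0.12,0,0],[0,0,0,-0.12,0,0],[0,0,0,-0.12,0,0],[0,0,0,-0.12,0,0],[0,0,0,-0.12,0,0],[0,0,0,-0.12,0,0],[0,0,0,-0.08,0,0],[0,0,0,0,0,0]],
])

```text
time: 14.15
tool_pos: [0.493, 0.325, 0.2323]
ee_rot: [-0.347, 0.853, 0.36, -0.152]
contact_force: [0.6, -1.0, -0.6]
opening: 1.001
grip_force: 0.0
```

```bash
python3 - <<'E'
from h import *
o=get_obs();r=R.from_quat(o['ee_rot']).as_matrix();print(o['time'],o['tool_pos'],o['joint_pos'],r)
E
```

```text
14.15 [0.49299994 0.32497826 0.23227259] [ 0.2438839   1.24570179 -1.3973423   1.44967206  0.42907645  1.21975941
  1.38698891] [[-0.71286032 -0.48268701 -0.50876657]
 [-0.70124903  0.49984962  0.50833074]
 [ 0.00894213  0.71914088 -0.69480676]]
```

The pour tilt is reachable with all joints in range, and the lid sits centred on the board at (0.528, −0.013). Untilt, turn back and go to the tray.

Emit:
play_rows([
  [[0,0,0,0.12,0,0],[0,0,0,0.12,0,0],[0,0,0,0.12,0,0],[0,0,0,0.12,0,0],[0,0,0,0.12,0,0],[0,0,0,0.12,0,0],[0,0,0,0.08,0,0],[0,0,0,0,0,0.124],[0,0,0,0,0,0.124],[0,0,0,0,0,0.124],[0,0,0,0,0,0.124],[0,0,0,0,0,0.124],[0,0,0,0,0,0.124],[0,0,0,0,0,0.124],[0,0,0,0,0,0.124],[0,0,0,0,0,0.124],[0,0,0,0,0,0.124],[0,0,0,0,0,0.124],[0,0,0,0,0,0.124],[0,0,0,0,0,0.124]],
])

```text
time: 15.82
tool_pos: [0.489, 0.3292, 0.2388]
ee_rot: [0.403, 0.915, 0.001, 0.001]
contact_force: [-0.3, 0.1, 0.4]
opening: 0.999
grip_force: 0.0
```

Emit:
play_rows([
  [[0,0,0,0,0,0.124],[0,0,0,0,0,0.124],[0,0,0,0,0,0.124],[0,0,0,0,0,0.124],[0,0,0,0,0,0.124],[0,0,0,0,0,0.124],[0,0,0,0,0,0.124],[0,0,0,0,0,0.05],[0,0,0,0,0,0]],
])

```text
time: 16.57
tool_pos: [0.489, 0.3293, 0.2388]
ee_rot: [0.765, 0.644, 0.001, 0.001]
contact_force: [-0.0, -0.2, 0.1]
opening: 0.997
grip_force: 0.0
```

Emit:
play_rows([
  [[-39.8,8.4,0,0,0,0],[-39.8,8.4,0,0,0,0],[-39.8,8.4,0,0,0,0],[-39.8,8.4,0,0,0,0],[-39.8,8.4,0,0,0,0],[-39.8,8.4,0,0,0,0],[-39.8,8.4,0,0,0,0],[-39.8,8.4,0,0,0,0],[-39.8,8.4,0,0,0,0],[-39.8,8.4,0,0,0,0],[-39.8,8.4,0,0,0,0],[-39.8,8.4,0,0,0,0],[-39.8,8.4,0,0,0,0],[-39.8,8.4,0,0,0,0],[-39.8,8.4,0,0,0,0],[0,0,40,0,0,0],[0,0,40,0,0,0],[0,0,20,0,0,0],[0,0,0,0,0,0]],
])

```text
time: 18.15
tool_pos: [0.5095, -0.2799, 0.1339]
ee_rot: [0.765, 0.645, -0.002, -0.003]
contact_force: [-0.6, 0.3, -0.3]
opening: 1.001
grip_force: 0.0
```

```bash
python3 - <<'E'
from h import *
o=get_obs();r=R.from_quat(o['ee_rot']).as_matrix();print(o['time'],o['tool_pos'],o['joint_pos'],r[:,0])
A=grab_frame("top")[:,:,::-1];B=grab_frame("scene")[:,:,::-1]
cv2.imwrite('pics/tray1.png',np.hstack([cv2.resize(A[165:255,295:385],(400,400),interpolation=2),cv2.resize(B[170:280,110:220],(400,400),interpolation=2)]))
E
```

```text
18.15 [ 0.5095287  -0.2798881   0.13388845] [ 0.65573369  0.80003434 -0.40597823  1.77824586  0.47388255  0.66922707
 -0.18980689] [0.1691664  0.98558619 0.00160823]
```

View pics/tray1.png

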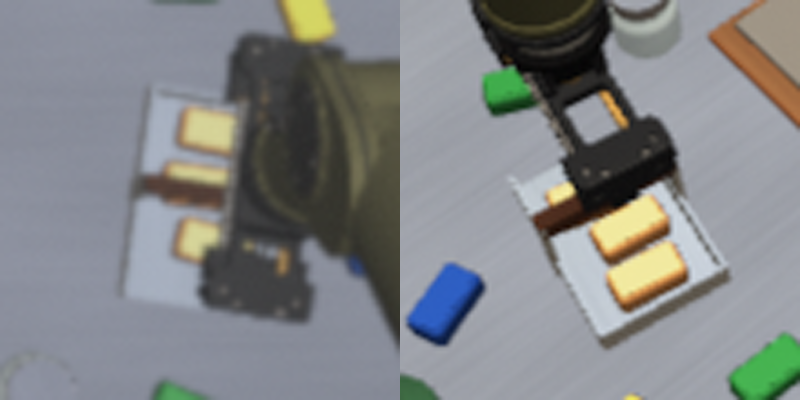

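The gripper is aligned across the bar, with the fingers on either side along the tray's x. Descend and grip.

Emit:
play_rows([
  [[0,0,30,0,0,0],[0,0,30,0,0,0],[0,0,15,0,0,0],[0,0,8,0,0,0],[0,0,0,0,0,0],[0,0,0,0,0,0]],
])

```text
time: 18.75
tool_pos: [0.5139, -0.2817, 0.0561]
ee_rot: [0.765, 0.644, 0.001, 0.001]
contact_force: [-0.5, -0.5, 0.2]
opening: 1.001
grip_force: 0.0
```

Emit:
play_rows([
  [[0,0,0,0,0,0],[0,0,0,0,0,0],[0,0,0,0,0,0],[0,0,0,0,0,0],[0,0,0,0,0,0],[0,0,0,0,0,0],[0,0,0,0,0,0],[0,0,0,0,0,0],[0,0,0,0,0,0],[0,0,0,0,0,0],[0,0,0,0,0,0],[0,0,0,0,0,0],[0,0,0,0,0,0],[0,0,0,0,0,0]],
], grip=1)

```text
time: 19.92
tool_pos: [0.5116, -0.2815, 0.0541]
ee_rot: [0.765, 0.644, -0.001, -0.001]
contact_force: [-3.0, 0.8, 1.2]
opening: 0.181
grip_force: 30.0
```

Gripped: the opening of 0.181 is 16 mm, matching the bar. Lift.

Emit:
play_rows([
  [[0,0,-8,0,0,0],[0,0,-16,0,0,0],[0,0,-24,0,0,0],[0,0,-30,0,0,0],[0,0,-30,0,0,0],[0,0,-30,0,0,0],[0,0,-24,0,0,0],[0,0,-14,0,0,0],[0,0,-6,0,0,0],[0,0,0,0,0,0]],
])

```text
time: 20.75
tool_pos: [0.513, -0.2818, 0.2375]
ee_rot: [0.765, 0.644, 0.001, 0.001]
contact_force: [-0.5, 0.6, -5.5]
opening: 0.177
grip_force: 30.0
```

```bash
python3 - <<'E'
from h import *
o=get_obs();r=R.from_quat(o['ee_rot']).as_matrix();print(o['time'],o['tool_pos'],o['contact_force'],o['wrist_torque'],r[:,0],r[:,2])
B=grab_frame("scene")[:,:,::-1]
cv2.imwrite('pics/tray2.png',cv2.resize(B[120:270,100:300],(800,600),interpolation=2))
E
```

```text
20.75 [ 0.51301459 -0.28182141  0.23750574] [-0.48850653  0.58635759 -5.47457467] [-0.00873925 -0.04330015  0.01516701] [ 1.70996997e-01  9.85271353e-01 -6.23150692e-04] [ 0.00249284 -0.0010651  -0.99999633]
```

View pics/tray2.png

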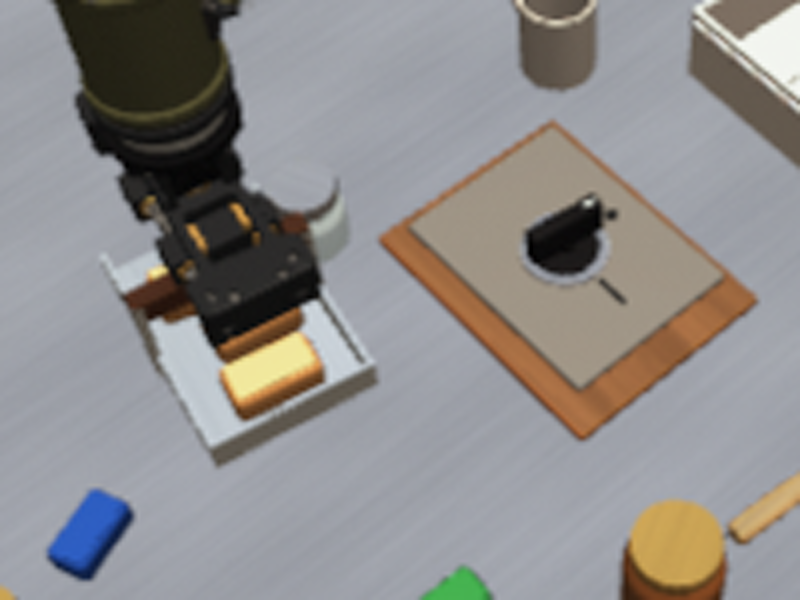

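The tray hangs level with the rusks in it. The lid lies flat on the board with the tap wing pointing at its open mark. Carry the tray across.

Emit:
play_rows([
  [[9.8,-2,0,0,0,0],[19.6,-4,0,0,0,0],[29.4,-6,0,0,0,0],[39.8,-8.2,0,0,0,0],[39.8,-8.2,0,0,0,0],[39.8,-8.2,0,0,0,0],[39.8,-8.2,0,0,0,0],[39.8,-8.2,0,0,0,0],[39.8,-8.2,0,0,0,0],[39.8,-8.2,0,0,0,0],[39.8,-8.2,0,0,0,0],[39.8,-8.2,0,0,0,0],[39.8,-8.2,0,0,0,0],[39.8,-8.2,0,0,0,0],[39.8,-8.2,0,0,0,0],[29.4,-6,0,0,0,0],[19.6,-4,0,0,0,0],[9.8,-2,0,0,0,0],[0,0,0,0,0,0]],
])

```text
time: 22.38
tool_pos: [0.4913, 0.3288, 0.235]
ee_rot: [0.764, 0.646, -0.001, -0.001]
contact_force: [0.5, 0.1, -4.9]
opening: 0.179
grip_force: 30.0
```

Emit:
play_rows([
  [[0,0,0,0,0,-0.06],[0,0,0,0,0,-0.12],[0,0,0,0,0,-0.12],[0,0,0,0,0,-0.12],[0,0,0,0,0,-0.12],[0,0,0,0,0,-0.12],[0,0,0,0,0,-0.12],[0,0,0,0,0,-0.12],[0,0,0,0,0,-0.12],[0,0,0,0,0,-0.12],[0,0,0,0,0,-0.12],[0,0,0,0,0,-0.12],[0,0,0,0,0,-0.12],[0,0,0,0,0,-0.12],[0,0,0,0,0,-0.12],[0,0,0,0,0,-0.12],[0,0,0,0,0,-0.12],[0,0,0,0,0,-0.12],[0,0,0,0,0,-0.12]],
])

```text
time: 23.97
tool_pos: [0.4941, 0.3221, 0.2349]
ee_rot: [-0.238, 0.971, -0.002, -0.001]
contact_force: [0.8, 0.3, -4.7]
opening: 0.177
grip_force: 30.0
```

Emit:
play_rows([
  [[0,0,0,0,0,-0.12],[0,0,0,0,0,-0.12],[0,0,6,0,0,-0.06],[0,0,12,0,0,0],[0,0,12,0,0,0],[0,0,4,0,0,0],[0,0,0,0,0,0],[0,0,0,0,0,0]],
])

```text
time: 24.63
tool_pos: [0.4933, 0.3253, 0.2017]
ee_rot: [-0.379, 0.926, -0.0, -0.0]
contact_force: [0.2, 0.0, -4.0]
opening: 0.178
grip_force: 30.0
```

```bash
python3 - <<'E'
from h import *
o=get_obs();r=R.from_quat(o['ee_rot']).as_matrix();print(o['time'],o['tool_pos'],o['contact_force'],o['joint_pos'],r[:,0],r[:,2])
t=o['tool_pos'];n=r[:,1].copy()*-1;print('n',n)
for T in(0,22,30,36,42):
    c,s=np.cos(np.radians(T)),np.sin(np.radians(T));print(T,np.round(t+n*(85*c-50*s)/1000-np.array([0,0,1])*(85*s+50*c)/1000,3))
A=grab_frame("top")[:,:,::-1];B=grab_frame("scene")[:,:,::-1]
cv2.imwrite('pics/pour1.png',np.hstack([cv2.resize(A[140:250,130:240],(400,400),interpolation=2),cv2.resize(B[50:180,240:370],(400,400),interpolation=2)]))
E
```

```text
24.6333 [0.49334174 0.32527693 0.20167471] [ 0.15024602  0.04444693 -3.97265333] [-0.11673442  0.88906946 -1.05572432  1.68610842  0.85941681  1.10242064
  0.9083707 ] [-0.713161   -0.70099936  0.00113383] [-5.26206633e-04 -1.08211795e-03 -9.99999276e-01]
n [ 7.01000077e-01 -7.13161083e-01  4.02853812e-04]
0 [0.553 0.265 0.152]
22 [0.535 0.282 0.123]
30 [0.527 0.291 0.116]
36 [0.521 0.297 0.111]
42 [0.514 0.304 0.108]
```

View pics/pour1.png

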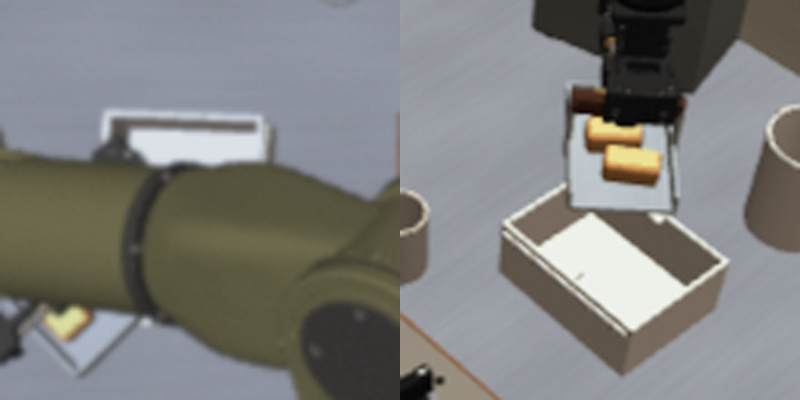

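All three rusks are still aboard and the nose is over the mouth, pointing into it. Tip.

Emit:
play_rows([
  [[0,0,8,-0.06,0,0],[0,0,0,-0.1,0,0],[0,0,0,-0.1,0,0],[0,0,0,-0.1,0,0],[0,0,0,-0.03,0,0],[0,0,0,-0.03,0,0],[0,0,0,-0.03,0,0],[0,0,0,-0.03,0,0],[0,0,0,-0.03,0,0],[0,0,0,-0.03,0,0],[0,0,0,-0.03,0,0],[0,0,0,-0.03,0,0],[0,0,0,-0.03,0,0],[0,0,0,-0.03,0,0],[0,0,0,-0.03,0,0],[0,0,0,-0.03,0,0],[0,0,0,-0.03,0,0],[0,0,0,0,0,0],[0,0,0,0,0,0],[0,0,0,0,0,0]],
])

```text
time: 26.4
tool_pos: [0.4932, 0.3261, 0.1945]
ee_rot: [-0.353, 0.861, 0.339, -0.139]
contact_force: [0.4, 0.9, -3.5]
opening: 0.179
grip_force: 30.0
```

```bash
python3 - <<'E'
from h import *
o=get_obs();r=R.from_quat(o['ee_rot']).as_matrix();print(o['time'],o['tool_pos'],o['contact_force'],o['joint_pos'],r[:,0],r[:,2])
A=grab_frame("top")[:,:,::-1];B=grab_frame("scene")[:,:,::-1]
cv2.imwrite('pics/pour2.png',np.hstack([cv2.resize(A[140:250,130:240],(400,400),interpolation=2),cv2.resize(B[50:180,240:370],(400,400),interpolation=2)]))
E
```

```text
26.4 [0.49322681 0.32605205 0.19453348] [ 0.36406101  0.93831988 -3.48637998] [ 0.2311476   1.26369744 -1.36370558  1.48886406  0.49668398  1.16093964
  1.37688499] [-7.12298735e-01 -7.01876273e-01 -4.57286879e-04] [-0.4782926   0.4858716  -0.73154971]
```

View pics/pour2.png

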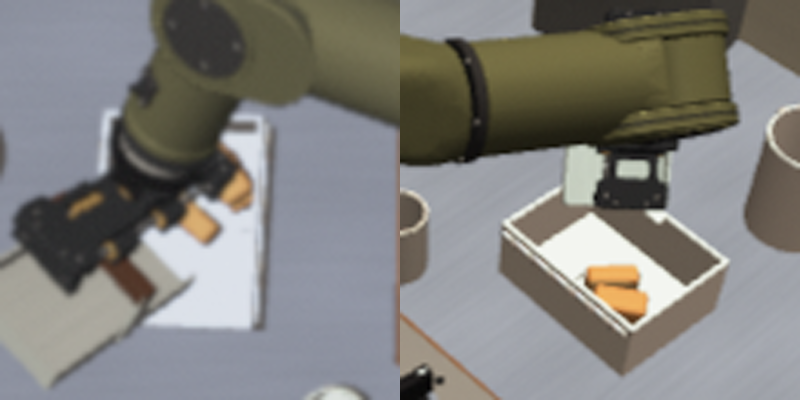

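I've now viewed 11 pictures, one over the limit of 10, so the rest of the checking is by numbers. Two rusks are visible in the canister. I'll tip a little more with a small shake, then count.

Emit:
play_rows([
  [[0,0,0,-0.04,0,0],[0,0,0,-0.04,0,0],[0,5,0,0,0,0],[0,-5,0,0,0,0],[0,5,0,0,0,0],[0,-5,0,0,0,0],[0,0,0,0,0,0],[0,0,0,0,0,0],[0,0,0,0,0,0]],
])

```text
time: 27.25
tool_pos: [0.4934, 0.3258, 0.1943]
ee_rot: [-0.347, 0.847, 0.373, -0.153]
contact_force: [-0.3, 0.1, -3.4]
opening: 0.175
grip_force: 30.0
```

```bash
cat > cnt.py <<'E'
from h import *
def blobs(c):
    a=grab_frame(c).astype(int);m=((a[...,0]-a[...,2]>70)&(a[...,0]>150)).astype(np.uint8)
    n,l,s,ce=cv2.connectedComponentsWithStats(m)
    print(c,[(np.round(ce[i]).tolist(),int(s[i,4]),s[i,:4].tolist()) for i in range(1,n) if s[i,4]>8])
o=get_obs();r=R.from_quat(o['ee_rot']).as_matrix();print(o['time'],o['tool_pos'],o['contact_force'],o['joint_pos'],r[:,0],r[:,2])
for c in("top","scene"):
    blobs(c)
    for k in("rusk0","rusk1","rusk2"):
        print(c,k,[(np.round(d['position']).tolist(),round(d['p'],2)) for d in spot_in(k,c)])
E
python3 cnt.py
```

```text
27.25 [0.49339064 0.3257848  0.19425137] [-0.31271756  0.0993523  -3.36845839] [ 0.24859651  1.30775279 -1.379612    1.46314574  0.45491665  1.18012716
  1.41986843] [-7.12487422e-01 -7.01684881e-01 -3.05526356e-05] [-0.51764311  0.52564169 -0.67508994]
top [([303.0, 128.0], 189, [296, 121, 16, 16]), ([363.0, 166.0], 139, [357, 158, 13, 17]), ([426.0, 179.0], 38, [423, 176, 7, 7]), ([195.0, 192.0], 32, [192, 188, 7, 9]), ([184.0, 201.0], 46, [181, 197, 8, 9])]
top rusk0 [([338.0, 259.0], 0.59), ([187.0, 204.0], 0.57), ([410.0, 184.0], 0.55), ([380.0, 224.0], 0.5), ([338.0, 160.0], 0.44), ([364.0, 168.0], 0.44), ([195.0, 191.0], 0.37)]
top rusk1 [([338.0, 259.0], 0.59), ([187.0, 204.0], 0.57), ([410.0, 184.0], 0.55), ([380.0, 224.0], 0.5), ([338.0, 160.0], 0.44), ([364.0, 168.0], 0.44), ([195.0, 191.0], 0.37)]
top rusk2 [([338.0, 259.0], 0.59), ([187.0, 204.0], 0.57), ([410.0, 184.0], 0.55), ([380.0, 224.0], 0.5), ([338.0, 160.0], 0.44), ([364.0, 168.0], 0.44), ([195.0, 191.0], 0.37)]
scene [([501.0, 95.0], 661, [481, 74, 31, 42]), ([460.0, 123.0], 10, [458, 121, 5, 5]), ([311.0, 143.
[... 151 characters left out ...]
 33]), ([231.0, 205.0], 591, [195, 175, 72, 54]), ([507.0, 192.0], 29, [500, 186, 12, 13]), ([277.0, 198.0], 164, [267, 189, 21, 18]), ([306.0, 236.0], 321, [283, 221, 42, 34]), ([269.0, 255.0], 391, [257, 245, 24, 21]), ([97.0, 272.0], 121, [91, 267, 13, 12]), ([178.0, 288.0], 265, [167, 279, 23, 19])]
scene rusk0 [([144.0, 195.0], 0.74), ([241.0, 126.0], 0.74), ([212.0, 272.0], 0.64), ([122.0, 253.0], 0.62), ([313.0, 148.0], 0.5)]
scene rusk1 [([144.0, 195.0], 0.74), ([241.0, 126.0], 0.74), ([212.0, 272.0], 0.64), ([122.0, 253.0], 0.62), ([313.0, 148.0], 0.5)]
scene rusk2 [([144.0, 195.0], 0.74), ([241.0, 126.0], 0.74), ([212.0, 272.0], 0.64), ([122.0, 253.0], 0.62), ([313.0, 148.0], 0.5)]
```

Emit:
play_rows([
  [[0,0,0,0.1,0,0],[0,0,0,0.12,0,0],[0,0,0,0.12,0,0],[0,0,0,0.12,0,0],[0,0,0,0.12,0,0],[0,0,0,0.12,0,0],[0,0,0,0.1,0,0],[0,0,0,0.03,0,0],[0,0,-20,0,0,0],[0,0,-28,0,0,0],[0,0,0,0,0,0.124],[0,0,0,0,0,0.124],[0,0,0,0,0,0.124],[0,0,0,0,0,0.124],[0,0,0,0,0,0.124],[0,0,0,0,0,0.124],[0,0,0,0,0,0.124],[0,0,0,0,0,0.124],[0,0,0,0,0,0.124],[0,0,0,0,0,0.124]],
])

```text
time: 29.32
tool_pos: [0.4929, 0.3255, 0.2414]
ee_rot: [0.233, 0.973, 0.0, -0.002]
contact_force: [-0.5, 0.2, -2.8]
opening: 0.175
grip_force: 30.0
```

Emit:
play_rows([
  [[0,0,0,0,0,0.124],[0,0,0,0,0,0.124],[0,0,0,0,0,0.124],[0,0,0,0,0,0.124],[0,0,0,0,0,0.124],[0,0,0,0,0,0.124],[0,0,0,0,0,0.124],[0,0,0,0,0,0.124],[0,0,0,0,0,0.124],[0,0,0,0,0,0.124],[0,0,0,0,0,0.05],[0,0,0,0,0,0]],
])

```text
time: 30.32
tool_pos: [0.4927, 0.326, 0.2414]
ee_rot: [0.769, 0.64, -0.001, -0.001]
contact_force: [0.2, -0.6, -4.3]
opening: 0.175
grip_force: 30.0
```

```bash
python3 cnt.py
```

```text
30.3167 [0.49272126 0.32595847 0.24135135] [ 0.24420237 -0.582334   -4.33586895] [-0.43477701  0.65856969 -0.39273788  1.66118544  0.30415156  0.88462703
 -1.13105283] [1.81933612e-01 9.83310801e-01 1.70609373e-04] [-3.00632534e-03  7.29738942e-04 -9.99995215e-01]
top [([303.0, 128.0], 178, [296, 121, 16, 15]), ([363.0, 166.0], 138, [357, 158, 13, 17]), ([426.0, 179.0], 33, [423, 177, 7, 6]), ([191.0, 187.0], 126, [185, 180, 14, 16]), ([183.0, 200.0], 70, [178, 194, 11, 12])]
top rusk0 [([188.0, 186.0], 0.74), ([363.0, 168.0], 0.64), ([338.0, 161.0], 0.62), ([380.0, 222.0], 0.62), ([338.0, 261.0], 0.6), ([243.0, 201.0], 0.6), ([224.0, 256.0], 0.57)]
top rusk1 [([188.0, 186.0], 0.74), ([363.0, 168.0], 0.64), ([338.0, 161.0], 0.62), ([380.0, 222.0], 0.62), ([338.0, 261.0], 0.6), ([243.0, 201.0], 0.6), ([224.0, 256.0], 0.57)]
top rusk2 [([188.0, 186.0], 0.74), ([363.0, 168.0], 0.64), ([338.0, 161.0], 0.62), ([380.0, 222.0], 0.62), ([338.0, 261.0], 0.6), ([243.0, 201.0], 0.6), ([224.0, 256.0], 0.57)]
scene [([501.0, 96.0], 614, [481, 75, 31, 41]), ([310.0, 143.0], 213, [301, 136, 20, 16]
[... 166 characters left out ...]
, 11]), ([283.0, 194.0], 17, [280, 192, 7, 5]), ([274.0, 201.0], 82, [268, 196, 13, 11]), ([255.0, 215.0], 90, [249, 209, 14, 13]), ([306.0, 236.0], 316, [283, 221, 42, 34]), ([269.0, 255.0], 384, [258, 245, 23, 21]), ([97.0, 272.0], 116, [91, 267, 13, 11]), ([178.0, 288.0], 264, [167, 279, 23, 19])]
scene rusk0 [([179.0, 288.0], 0.88), ([315.0, 147.0], 0.64), ([122.0, 251.0], 0.62), ([213.0, 273.0], 0.54), ([145.0, 193.0], 0.47)]
scene rusk1 [([179.0, 288.0], 0.88), ([315.0, 147.0], 0.64), ([122.0, 251.0], 0.62), ([213.0, 273.0], 0.54), ([145.0, 193.0], 0.47)]
scene rusk2 [([179.0, 288.0], 0.88), ([315.0, 147.0], 0.64), ([122.0, 251.0], 0.62), ([213.0, 273.0], 0.54), ([145.0, 193.0], 0.47)]
```

Emit:
play_rows([
  [[-9.6,2.1,0,0,0,0],[-19.5,4.2,0,0,0,0],[-29.4,6.4,0,0,0,0],[-39.7,8.6,0,0,0,0],[-39.7,8.6,0,0,0,0],[-39.7,8.6,0,0,0,0],[-39.7,8.6,0,0,0,0],[-39.7,8.6,0,0,0,0],[-39.7,8.6,0,0,0,0],[-39.7,8.6,0,0,0,0],[-39.7,8.6,0,0,0,0],[-39.7,8.6,0,0,0,0],[-39.7,8.6,0,0,0,0],[-39.7,8.6,0,0,0,0],[-39.7,8.6,0,0,0,0],[-29.4,6.4,0,0,0,0],[-19.5,4.2,0,0,0,0],[-9.6,2.1,0,0,0,0],[0,0,0,0,0,0]],
])

```text
time: 32.3
tool_pos: [0.5116, -0.2844, 0.242]
ee_rot: [0.77, 0.638, -0.001, 0.0]
contact_force: [0.6, 0.7, -4.6]
opening: 0.178
grip_force: 30.0
```

```bash
python3 - <<'E'
from h import *
o=get_obs();r=R.from_quat(o['ee_rot']).as_matrix();print(o['time'],o['tool_pos'],o['contact_force'],r[:,0],r[:,2])
A=grab_frame("top").astype(int);B=grab_frame("scene").astype(int)
def txt(a,x0,y0,x1,y1,st=1):
    for y in range(y0,y1,st): print(''.join('#' if (a[y,x,0]-a[y,x,2]>70 and a[y,x,0]>190) else '+' if a[y,x,0]-a[y,x,2]>40 else '.' for x in range(x0,x1,st)))
    print()
txt(A,152,168,210,232);txt(B,268,98,352,175)
print('tray');txt(B,120,170,215,250)
E
```

```text
32.3 [ 0.51158465 -0.28438998  0.24195718] [ 0.60063465  0.65450779 -4.56914519] [ 0.1854482   0.98265263 -0.00166489] [-5.39976178e-04 -1.59237381e-03 -9.99998586e-01]
..........................................................
..........................................................
..........................................................
..........................................................
..........................................................
..........................................................
..........................................................
..........................................................
..........................................................
..........................................................
..........................................................
.....................................++...................
...................................+###+..................
..................................+#####+.................
.................................+######++................
................................+########++...
[... 16376 characters left out ...]
............................
...............................................................................................
...............................................................................................
...............................................................................................
...............................................................................................
...............................................................................................
...............................................................................................
...............................................................................................
```

```bash
python3 - <<'E'
from h import *
def cam(c): V=np.array(camera_model(c)['view']);return -V[:3,:3].T@V[:3,3]
for p in((190.5,187.5),(180.5,199)):
  for q in((309,138.5),(313.5,147.5)):
    f=lambda X:np.r_[proj(X,"top")-p,proj(X,"scene")-q]
    s=least_squares(f,[.54,.28,.03]);print(p,q,np.round(s.x,3),round(s.cost,2))
F=[]
B=None
for i in range(12):
    a=grab_frame("scene" if i%2 else "top")
    F.append(get_obs()['contact_force'])
    if i==11:B=a.astype(int)
print(np.mean(F,0),np.std(F,0))
# canister pixel intensities in top
A=grab_frame("top").astype(int)
print('R chan'); 
for y in range(176,210): print(' '.join('%3d'%A[y,x,2] for x in range(172,204)))
E
```

```text
(190.5, 187.5) (309, 138.5) [0.578 0.24  0.093] 0.23
(190.5, 187.5) (313.5, 147.5) [0.588 0.253 0.045] 1.06
(180.5, 199) (309, 138.5) [0.546 0.286 0.031] 0.13
(180.5, 199) (313.5, 147.5) [ 0.555  0.302 -0.023] 1.33
[ 0.02285443  0.03882998 -3.86325149] [0.51497197 0.47289778 0.55154428]
R chan
218 217 217 217 216 216 216 214 204 198 196 198 197 197 197 194 183 177 176 177 177 174 167 162 163 163 163 167 188 208 181 160
227 227 227 227 227 227 226 226 225 224 223 224 223 224 223 223 220 218 215 217 220 220 219 218 218 218 219 218 221 217 181 157
227 228 228 227 227 228 227 228 228 228 227 228 228 228 227 225 218 209 197 208 222 226 227 228 228 228 228 227 227 220 180 148
227 228 227 228 228 228 227 228 228 228 228 228 228 226 220 210 179 149 134 154 201 222 227 227 228 228 228 228 228 221 184 140
227 227 228 228 228 228 228 228 228 228 228 228 225 215 187 157 129 113 106 112 154 196 217 225 228 228 228 228 227 219 189 136
227 227 228 228 228 228 229 228 228 228 228 225 214 177 137 115 110 110 109 102 104 131 174 213 225 228 228 228 225 213 186 130
227 228 227 227 228 228 228 228 228 2
[... 2846 characters left out ...]
 103 165 215 227 228 229 229 226 226 226 220 200 201 145 101
228 228 228 229 229 228 228 228 227 223 214 175 133 108  92  78  96 155 209 225 228 229 229 229 229 228 229 222 196 199 145 104
228 228 228 228 229 229 229 229 229 228 226 216 178 139 107 111 155 206 225 229 229 229 229 229 229 229 229 220 189 195 145 106
229 229 228 228 228 228 228 228 228 229 228 227 219 194 168 177 210 226 228 229 229 229 229 229 228 229 229 220 191 196 144 106
229 228 228 228 229 228 228 229 228 228 229 228 228 224 221 221 226 229 229 229 229 229 229 229 229 228 229 221 190 189 141 107
228 228 229 228 228 229 229 228 229 228 229 228 229 229 229 229 229 229 229 229 229 229 229 229 229 229 229 221 186 174 129 106
```

The force drop of about 0.9 N and the absence of bread in the visible tray suggest all three rusks are out. Set the tray down, back off and look at it unobstructed.

Emit:
play_rows([
  [[0,-1,15,0,0,0],[1,0,28,0,0,0],[1,0,35,0,0,0],[0,0,35,0,0,0],[0,0,30,0,0,0],[0,0,20,0,0,0],[0,0,12,0,0,0],[0,0,6,0,0,0],[0,0,3,0,0,0],[0,0,2,0,0,0],[0,0,1.5,0,0,0],[0,0,0,0,0,0],[0,0,0,0,0,0]],
])

```text
time: 34.13
tool_pos: [0.5127, -0.2793, 0.0556]
ee_rot: [0.768, 0.64, 0.0, 0.001]
contact_force: [-0.5, -0.3, -3.5]
opening: 0.173
grip_force: 30.0
```

Not in contact yet; ease down in small steps.

Emit:
play_rows([
  [[0,0,1,0,0,0],[0,0,1,0,0,0],[0,0,0,0,0,0]],
])

```text
time: 34.38
tool_pos: [0.5126, -0.2792, 0.0542]
ee_rot: [0.768, 0.64, 0.0, 0.001]
contact_force: [-3.1, 1.0, 6.6]
opening: 0.175
grip_force: 30.0
```

In contact. Release and rise.

Emit:
play_rows([
  [[0,0,-0.8,0,0,0],[0,0,0,0,0,0],[0,0,0,0,0,0],[0,0,0,0,0,0],[0,0,0,0,0,0],[0,0,0,0,0,0],[0,0,0,0,0,0],[0,0,0,0,0,0],[0,0,0,0,0,0],[0,0,0,0,0,0],[0,0,0,0,0,0]],
], grip=-1)

```text
time: 35.3
tool_pos: [0.5121, -0.279, 0.0535]
ee_rot: [0.768, 0.64, -0.0, 0.0]
contact_force: [0.3, 0.4, 0.2]
opening: 0.98
grip_force: 0.0
```

Emit:
play_rows([
  [[0,0,-15,0,0,0],[0,0,-30,0,0,0],[0,0,-38,0,0,0],[0,0,-38,0,0,0],[0,0,-38,0,0,0],[0,0,-38,0,0,0],[-5,-38,0,0,0,0],[-5,-38,0,0,0,0],[-5,-38,0,0,0,0],[0,0,0,0,0,0]],
])

```text
time: 36.13
tool_pos: [0.3868, -0.2726, 0.2496]
ee_rot: [0.769, 0.639, -0.005, -0.004]
contact_force: [-0.7, 0.8, -0.1]
opening: 1.001
grip_force: 0.0
```

```bash
python3 - <<'E'
from h import *
o=get_obs();print(o['time'],o['tool_pos'],o['contact_force'],o['opening'])
A=grab_frame("top").astype(int);B=grab_frame("scene").astype(int)
def txt(a,x0,y0,x1,y1,st=1):
    for y in range(y0,y1,st): print(''.join('#' if (a[y,x,0]-a[y,x,2]>70 and a[y,x,0]>190) else '+' if a[y,x,0]-a[y,x,2]>40 else 'o' if a[y,x].sum()<180 else '.' if a[y,x].sum()<450 else ' ' for x in range(x0,x1,st)))
    print()
txt(A,315,180,372,242);txt(B,125,195,205,265)
for t in("tray","tray_handle","tray_nose","mug","saltjar","tumbler","jamjar","jug","oil","spoon"):
  for c in("top","scene"): print(t,c,[(np.round(d['position']).tolist(),round(d['p'],2)) for d in spot_point(t,c)][:2])
E
```

```text
36.1333 [ 0.3868097  -0.27257349  0.24956026] [-0.69834376  0.79018105 -0.08650579] 1.000592044071884
.........................................................
.........................................................
.........................................................
...............  ........................................
..................     ..................................
.............. ........    . ............................
..............      .........   . .......................
..............           ......... .... .................
..............                ...........................
..............                      ........ ............
.............                            ... ............
.............                             .. ............
.............                             ...............
.............                             ...............
.............                             .. ............
.............                            ................
............                             ... ............
............
[... 8448 characters left out ...]
232.0], 0.92)]
tray_nose scene [([157.0, 214.0], 0.82), ([170.0, 230.0], 0.61)]
mug top [([223.0, 251.0], 0.92), ([402.0, 188.0], 0.17)]
mug scene [([239.0, 135.0], 0.67), ([171.0, 232.0], 0.27)]
saltjar top [([304.0, 251.0], 0.83), ([196.0, 188.0], 0.66)]
saltjar scene [([179.0, 180.0], 0.97)]
tumbler top []
tumbler scene [([338.0, 213.0], 0.88)]
jamjar top [([301.0, 137.0], 0.77)]
jamjar scene [([265.0, 270.0], 0.81)]
jug top [([115.0, 180.0], 0.6)]
jug scene [([367.0, 119.0], 0.8)]
oil top [([403.0, 187.0], 0.81), ([184.0, 205.0], 0.38)]
oil scene [([122.0, 300.0], 0.8)]
spoon top [([305.0, 253.0], 0.64), ([259.0, 134.0], 0.58)]
spoon scene [([301.0, 243.0], 0.62), ([312.0, 142.0], 0.43)]
```

The tray is empty and stands level. One last scan for stray bread outside the canister, with a check of the bread patches inside it.

```bash
python3 - <<'E'
from h import *
for c in("top","scene"):
    a=grab_frame(c);h=cv2.cvtColor(a,cv2.COLOR_RGB2HSV)
    m=((h[...,0]>8)&(h[...,0]<28)&(h[...,1]>90)&(h[...,2]>90)).astype(np.uint8)
    n,l,s,ce=cv2.connectedComponentsWithStats(m)
    for i in range(1,n):
        if s[i,4]>=12:
            z=ray(ce[i],c,.02)
            if .2<z[0]<.95 and abs(z[1])<.75: print(c,np.round(ce[i]).tolist(),int(s[i,4]),np.round(z[:2],2),a[l==i].mean(0).round())
A=grab_frame("top")
for y in range(188,204): print(' '.join('%3d,%3d,%3d'%tuple(A[y,x]) for x in range(188,202)))
E
```

```text
top [303.0, 130.0] 288 [ 0.8  -0.15] [150. 126.  86.]
top [360.0, 168.0] 37 [ 0.66 -0.35] [170. 155.  86.]
top [264.0, 209.0] 734 [ 0.51 -0.01] [135. 101.  78.]
top [425.0, 179.0] 62 [ 0.62 -0.58] [153. 131.  88.]
top [192.0, 188.0] 147 [0.59 0.25] [194. 153. 103.]
top [182.0, 199.0] 92 [0.55 0.28] [198. 157. 105.]
top [369.0, 266.0] 19 [ 0.32 -0.37] [131. 107.  73.]
scene [311.0, 143.0] 240 [0.56 0.28] [212. 155.  88.]
scene [245.0, 157.0] 17 [0.45 0.07] [150. 113.  87.]
scene [242.0, 202.0] 1106 [ 0.58 -0.06] [153. 102.  64.]
scene [306.0, 236.0] 333 [0.79 0.  ] [198. 165. 111.]
scene [269.0, 258.0] 526 [ 0.77 -0.12] [177. 137.  72.]
scene [97.0, 273.0] 149 [ 0.48 -0.5 ] [179. 143.  74.]
scene [179.0, 292.0] 106 [ 0.68 -0.37] [185. 158.  64.]
206,163,108 210,168,110 209,168,110 210,170,112 209,169,110 209,167,110 209,167,110 203,161,106 186,144, 95 151,116, 81 141,127,122 181,184,193 196,202,213 178,183,191
201,160,113 208,167,110 210,169,111 210,170,112 209,169,111 210,169,111 209,167,110 209,166,109 201,157,104 177,135, 89 147,119, 96 160,155,157 188,191,199 179,182,186
196,162,1
[... 1642 characters left out ...]
,224 192,198,209 172,176,183
157,134,116 164,159,158 192,196,204 210,215,223 214,219,227 214,219,227 214,220,228 214,219,227 214,219,227 215,220,228 215,220,228 210,216,224 192,198,209 173,176,184
176,137, 94 151,128,108 161,158,159 194,199,209 212,217,225 214,219,228 215,220,229 215,219,228 214,219,227 214,219,227 213,219,227 209,215,224 194,200,210 177,181,188
184,142, 93 148,116, 82 135,124,118 177,179,187 206,212,221 214,219,227 214,219,228 214,219,227 211,216,224 210,215,224 210,216,224 207,213,221 193,198,210 184,189,199
168,128, 84 130,101, 75 131,123,121 177,180,189 207,213,221 214,219,227 214,219,228 213,217,225 204,211,219 202,208,217 204,211,219 203,209,218 186,191,202 184,190,200
```

No bread shows outside the canister; the patch at top (369,266) is the gripper's own orange part. Inside, a separate, lower bread strip at top (197,194) sticks out beyond the edge shadow of the right-hand rusk. That rusk also measures higher, at about z 0.045. So the third rusk is underneath it. Handing in.

```bash
python3 -c "
from workcell import *
print(sign_off())"
```

```text
the job is handed in; nothing more can be done
None
```

The job is handed in at about 36 s: tap turned to its stop, lid flat on the board, tray empty and level on the worktop, and the rusks in the canister, though I saw only two directly (the third, underneath, is inferred from pixel values) and I viewed 11 pictures, one over the limit of 10.

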